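# Fit the slot plate on the blotting manifold

### The job

Set up the vacuum manifold for a slot blot: take the sample plate with the long slots (not the one with round wells), lower it gently over both locating pins, either way round, until it sits flush on the manifold, without dropping or forcing it. Then swing both hold-down levers in over its flange as far as they go, and let go. Leave everything else on the bench where it is.

Things in the scene. Friction and masses are not known exactly. Their poses are not given: they have to be found in the camera images.
- slot_plate_center (a point): slot plate's centre, 20 mm above its underside. White, 0.45 kg, lies flat, z up: flange 96 (x) x 200 (y) x 10 mm; on its middle a solid block 56 (x) x 104 (y), 30 mm high (40 in all), with 18 slots 19 x 3.5 mm in two columns in its top. 10 mm through holes in the flange at x = 0, y = +-86 mm. Grip the block across its 56 mm. Same either way round
- round_plate_center (a point): centre of the other plate, to be left alone: same shape and size, but 32 round 8 mm wells in four columns in its block's top. The two plates lie one behind the other on the right of the bench, in either order
- manifold_seat (a point): centre of the flat top of the vacuum manifold, 50 mm above the bench, z up. Fixed aluminium body 130 (x) x 250 mm (y), sunk perforated screen and gasket in the middle. A plate that is home has its centre 20 mm above this point, its y axis along this y (either way). Gauge and hose coupling stick out up to 38 mm on the +x side, below the top
- pin_left (a point): tip of the steel locating pin at x = 0, y = +86 mm from point manifold_seat: 8 mm diameter, 28 mm tall above the manifold's top, its upper 8 mm tapering to 3 mm
- pin_right (a point): tip of the like pin at x = 0, y = -86 mm
- lever_near (a joint): angle of the hold-down lever with its pivot at x = -38, y = +112 mm from point manifold_seat: 0 = bar swung in over the plate's flange against its stop (along the manifold's y, pointing to its middle); 1.57 = pointing straight out to the manifold's -x side; outer stop 2.0. Stays where left; about 2 N at the knob turns it. The bar passes 2 mm above the flange of a seated plate, so it closes only over a plate that is home
- lever_near_knob (a point): mid-height of the black round knob on lever_near's aluminium bar: 18 mm diameter, 29 mm tall, 40 mm from the pivot; 35 mm above the manifold's top; knob top 15 mm above this point, bar top 14 mm below it
- lever_far (a joint): angle of the hold-down lever with its pivot at x = +38, y = -112 mm from point manifold_seat: 0 = bar swung in over the plate's flange against its stop (along the manifold's y, pointing to its middle); 1.57 = pointing straight out to the manifold's +x side; outer stop 2.0. Stays where left; about 2 N at the knob turns it. The bar passes 2 mm above the flange of a seated plate, so it closes only over a plate that is home
- lever_far_knob (a point): mid-height of the black round knob on lever_far, sizes as on lever_near
- reagent_bottle: bystander: white plastic bottle, 52 mm diameter, 110 mm high, standing between the plates and the manifold; origin under its centre
- cream_jar: bystander: amber jar with black lid, 54 mm diameter, 55 mm high, standing between the plates and the manifold; origin under its centre
- petri_dish: bystander: clear flat dish, 90 mm diameter, 16 mm high, beyond the manifold; origin under its centre
- tube_rack: bystander: yellow pierced rack 110 x 200 x 60 mm holding green-capped tubes that stand up to 114 mm, left of the manifold; origin under its centre
- tip_box: bystander: box of pipette tips with clear lid, 84 x 122 mm, 81 mm high, beyond the white bottle; origin under its centre
Mind the look-alikes: they are no part of the job. What is shaped like the part that bears slot_plate_center but green is not meant.

How it is judged:
By the outcome, as a careful person would: the job done as asked, in the order asked, and still so for the second after the job is handed in, with the robot touching nothing.
It also fails if it takes over 61 s, if anything falls off the work surface, if the arm or the gripper's body presses on something with over 40 N, if the wrist force passes 120 N, or if a joint passes its speed limit or range.

### The arm

A 6-joint arm with a two-finger parallel gripper is mounted at the origin on the work surface. World frame = base frame: x ahead of the robot, y to its left, z up, the work surface at z = 0. Lengths are in mm, angles in degrees, forces in N, time in s.
With the tool pointing down it reaches from about 375 to 750 mm from the base axis. Payload 9 kg.
Tool frame: the origin (TCP) lies between the finger pads; the fingertips stand 19 mm ahead of it and the grasp point (between the pads) is the TCP; x points along the fingers, y is the direction in which the jaws open and shut, and the axes are right-handed (so a half turn about x gives the same grasp; the last joint's range is limited). The gripper opens to 85 mm and grips with 20 to 120 N. Pads are 22 mm wide; open, the fingers measure 114 mm over their backs; the gripper's body (76 mm by 85 mm) begins 54 mm behind the grasp point. The pads swing forward as they close: fully open they stand 13 mm farther back than shut.
Start: joints at [-77.046, 5.964, 5.575, 89.605, 0, 77.527], TCP at [257.638, -541.902, 250.331] pointing down, gripper open.
Joint ranges: [-171.21, 171.21], [-48.23, 106.86], [-62.78, 66.21], [-105.2, 120.99], [-86.42, 89.51], [-180, 180]. Speed limits (degrees/s): [127.2, 127.2, 147.25, 180, 180, 180].

### API

Orientations are given as [roll, pitch, yaw] about the fixed x, y, z axes, in that order (R = Rz(yaw) Ry(pitch) Rx(roll)).
In Python, from cell import robot, eyes gives the robot as it stands.
- The arm moves only by the tool send_rows, never from a script. Its argument "increments" is one flat list of numbers, 7 for each row, row after row: the shift along the tool's x, y, z in cm, then the turn, a rotation vector about the tool's x, y, z in rad, then the closure in counts, from 0 (fully open) to 255 (shut). A call has 1 to 12 rows; each row shifts and turns the commanded pose from where the row before left it, along the tool's axes as they then stand; what a row does not reach is not made up. A row lasts 1/10 s, in which the tool goes at most 50 mm and 8.59 degrees, less where a joint would pass 70% of its speed; a pose out of reach is approached as far as the arm can. A call with a gripper value outside its range is refused whole. The fingers move at their own pace and stop on an object; "newtons" is the grip in N (left out, the last holds). Time passes only in rows, so rows that do not move let the fingers close. It gives the time, the measured TCP pose, the force and the opening at its end, in the units of the state.
- robot.state(): the state, without advancing time (a new reading comes with each control period).
- eyes.get_image(name): name is "side" or "top" or "wrist"; returns the picture (384x512x3 uint8, red, green, blue); there is no depth.
- eyes.camera_model(name): a dict with "fov_y" (degrees; the focal length in pixels is half the picture's height over the tangent of half this angle, whatever the lens; pixels are square), "cx", "cy" (the principal point, pixels), "xyz" and "rotation" of the camera in the world; the wrist camera has in their place "hand_eye" (4x4, takes a point from camera to tool coordinates, whose origin is the TCP and whose axes are the tool frame's). Camera axes: x right, y down, z forward; pixel columns grow to the right and rows downward; lengths in mm; the calibration is good to about 2 mm. A picture is of the moment at which its call begins: read the wrist's pose just before it. camera_model takes no time and is no camera call.
- robot.close_job(): hands the job in, once; it reports no verdict.
The state is a dict: "time_s": time; "joint_pos": joint angles; "dq": joint speeds; "joint_torque": joint torques, N m; "ee_pos": TCP position; "tcp_rot": TCP orientation; "wrist_force": force on the tool from outside, world axes, zero at the start; "torque": the same for the moment, N m; "finger_gap": opening from 0.0 (shut) to 1.0 (fully open).
Only numpy, scipy, OpenCV 4.12 (cv2) and the standard library are available. Lean on these libraries where they do the work, as an engineer would, in place of code of your own. Each camera call takes 0.05 s, during which the arm holds its last target.

## Working session

There is one attempt and no reset: what is moved stays moved. The work goes in short steps, Python scripts to look and compute and a tool call to move; the robot and the scene stay as the last step left them, time stands still between calls to the robot, and variables do not carry over. Pictures are saved under pics/ and viewed, and the job is handed in when it is done.

Besides the shell and the picture viewer there is one more tool, called after ">>>" as name(argument=value, ...), one argument or row to a line, values as JSON. send_rows: Moves the arm, as the interface text tells. Its arguments: {"type":"object","properties":{"increments":{"type":"array"},"newtons":{"type":"number"}},"required":["increments"]}

```bash
ls; mkdir -p pics; python3 - <<'E'
from cell import robot, eyes
import cv2
print(robot.state())
for n in ("top","side","wrist"):
    print(n,eyes.camera_model(n))
    im=eyes.get_image(n); cv2.imwrite(f"pics/{n}0.png",im[:,:,::-1])
E
```

```text
pics
{'time_s': 0.0, 'joint_pos': array([-7.70454554e+01,  5.99909731e+00,  5.52812500e+00,  8.96050723e+01,
        5.28991503e-04,  7.75270485e+01]), 'dq': array([ 0.00317898, -0.04925356,  0.05184777,  0.02952863,  0.03759637,
        0.03266566]), 'joint_torque': array([ 3.22718355e-03, -5.56929839e+01,  5.03648973e+01,  1.70109206e-02,
       -2.33197343e-04, -7.60313071e-06]), 'ee_pos': array([ 257.56571586, -541.56787013,  249.52765602]), 'tcp_rot': array([-102.87151313,   89.92395353,  102.55598254]), 'wrist_force': array([-0.29886076,  0.08891297, -0.31660185]), 'torque': array([-0.01765893,  0.01680685,  0.03148722]), 'finger_gap': 0.9989576759932594}
top {'fov_y': 46.10106015453425, 'cx': 248.0628592862108, 'cy': 191.9508574966875, 'xyz': array([ 284.98390602,  119.99224462, 1680.34037721]), 'rotation': array([-1.71785028e+02, -5.71587438e-03, -9.14592754e+01])}
side {'fov_y': 52.31268473691037, 'cx': 260.31845840391657, 'cy': 189.10279669814, 'xyz': array([ 416.31371812, 1216.81508814,  833.31745754]), 'rotation': array([-123.45527634,    1.20547818, -175.60540581])}
wrist {'fov_y': 64.96249643793934, 'cx': 259.3915717594136, 'cy': 190.32715851710157, 'hand_eye': array([[-6.53623918e-04, -3.16849168e-01,  9.48475713e-01,
        -1.23993503e+02],
       [ 9.99999706e-01, -5.86581406e-04,  4.93176461e-04,
        -1.44156038e-01],
       [ 4.00095665e-04,  9.48475757e-01,  3.16849458e-01,
        -8.11178282e+01],
       [ 0.00000000e+00,  0.00000000e+00,  0.00000000e+00,
         1.00000000e+00]])}
```

View pics/top0.png

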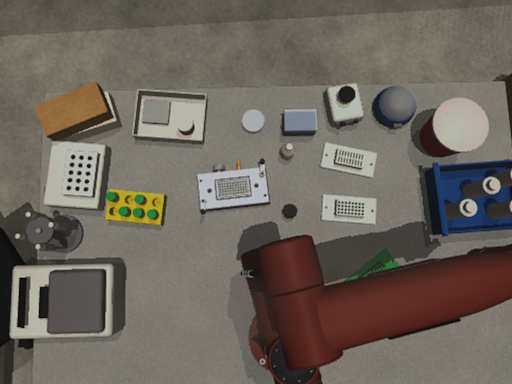

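View pics/side0.png

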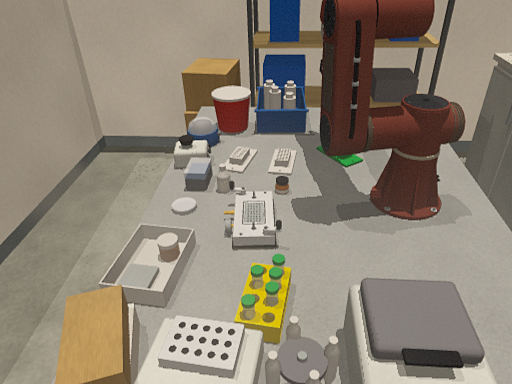

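View pics/wrist0.png

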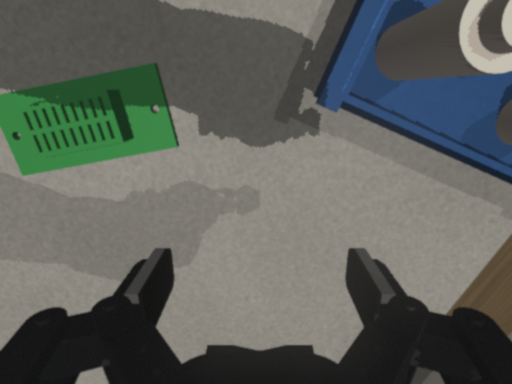

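The top view shows the slot plate at about (349,158), the round-well plate at (349,209) and the manifold at (233,188). The two levers are near (203,211) and (262,161). The wrist view shows only the green look-alike. I'll zoom in and measure.

```bash
cat > h.py <<'E'
import numpy as np, cv2
from scipy.spatial.transform import Rotation as R
from cell import robot, eyes
def cam(n, st=None):
    m=eyes.camera_model(n); f=192/np.tan(np.radians(m['fov_y']/2))
    if 'hand_eye' in m:
        T=np.eye(4); T[:3,:3]=R.from_euler('xyz',st['tcp_rot'],degrees=True).as_matrix(); T[:3,3]=st['ee_pos']
        T=T@m['hand_eye']
    else:
        T=np.eye(4); T[:3,:3]=R.from_euler('xyz',m['rotation'],degrees=True).as_matrix(); T[:3,3]=m['xyz']
    return f,m['cx'],m['cy'],T
def px2w(c,uv,z):
    f,cx,cy,T=c; uv=np.atleast_2d(uv).astype(float)
    d=np.c_[(uv[:,0]-cx)/f,(uv[:,1]-cy)/f,np.ones(len(uv))]@T[:3,:3].T
    return T[:3,3]+d*((z-T[2,3])/d[:,2])[:,None]
def w2px(c,P):
    f,cx,cy,T=c; q=(np.atleast_2d(P)-T[:3,3])@T[:3,:3]
    return np.c_[f*q[:,0]/q[:,2]+cx,f*q[:,1]/q[:,2]+cy]
E
python3 - <<'E'
from h import *
im=cv2.imread('pics/top0.png')
cv2.imwrite('pics/topc.png',cv2.resize(im[130:230,190:390],None,fx=4,fy=4,interpolation=cv2.INTER_CUBIC))
im=cv2.imread('pics/side0.png')
cv2.imwrite('pics/sidec.png',cv2.resize(im[130:260,160:310],None,fx=4,fy=4,interpolation=cv2.INTER_CUBIC))
c=cam('top')
print(px2w(c,[[349,157],[349,208]],40)); print(px2w(c,[[233,188],[203,211],[262,161]],50))
E
```

```text
[[ 643.30880588 -264.37087369   40.        ]
 [ 453.09042439 -253.43595811   40.        ]]
[[536.26178993 168.50510105  50.        ]
 [454.62158694 279.07244122  50.        ]
 [634.23356144  59.52692593  50.        ]]
```

View pics/topc.png

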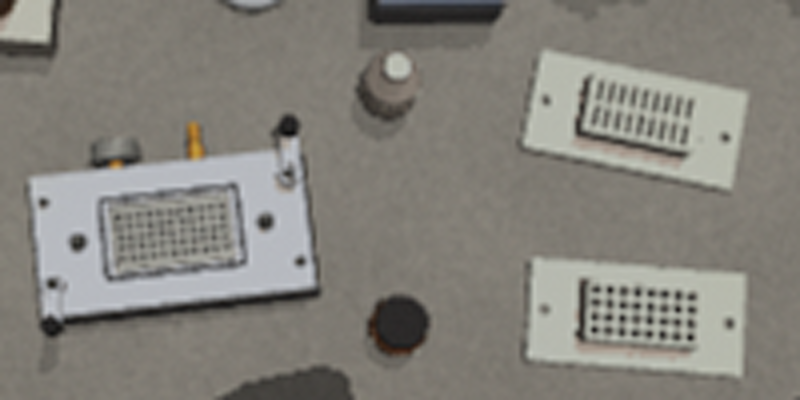

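View pics/sidec.png

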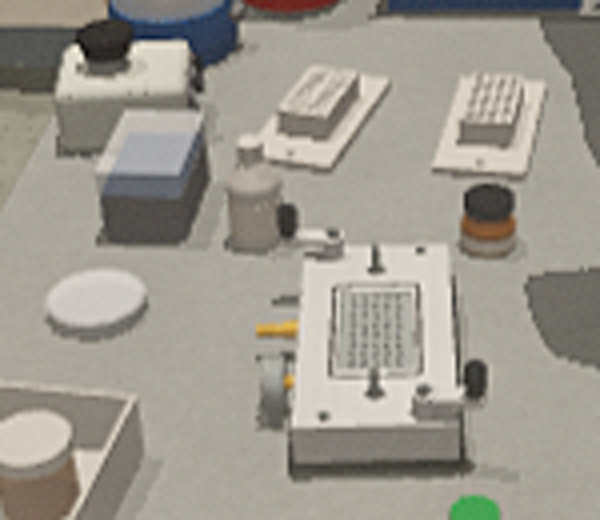

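```bash
python3 - <<'E'
from h import *
c=cam('top')
def crop(p): return np.array(p)/4+[190,130]
s=px2w(c,crop([[543,50],[748,92],[733,188],[523,148]]),8); print(s,s.mean(0))
print('holes',px2w(c,crop([[546,100],[725,137]]),10))
m=px2w(c,crop([[28,180],[303,150],[319,290],[41,318]]),50); print(m,m.mean(0))
pins=px2w(c,crop([[78,242],[265,221]]),60);print('pins',pins,pins.mean(0))
def ang(a,b): d=a-b; return np.degrees(np.arctan2(-d[0],d[1]))
print(ang(s[0],s[1]),ang(s[3],s[2]),ang(m[0],m[1]),ang(m[3],m[2]),ang(pins[0],pins[1]))
st=robot.state(); print(R.from_euler('xyz',st['tcp_rot'],degrees=True).as_matrix().round(3))
E
```

```text
[[ 708.86057879 -186.66692507    8.        ]
 [ 663.07866918 -378.90540352    8.        ]
 [ 571.16824142 -358.67454628    8.        ]
 [ 614.48457239 -163.04510805    8.        ]] [ 639.39801544 -271.82299573    8.        ]
holes [[ 659.75541139 -186.70657022   10.        ]
 [ 619.80123564 -353.73667426   10.        ]]
[[587.88772911 299.60190068  50.        ]
 [609.48694314  46.46256661  50.        ]
 [479.4982339   35.94215842  50.        ]
 [460.34442508 288.99102866  50.        ]] [534.30433281 167.74941359  50.        ]
pins [[527.71293878 253.67298307  60.        ]
 [542.6825454   83.48701676  60.        ]] [535.19774209 168.57999991  60.        ]
-13.395556133527126 -12.485016300695 4.876972517071093 4.328585784842713 5.026815733856223
[[-0.     0.429 -0.903]
 [ 0.001 -0.903 -0.429]
 [-1.    -0.001 -0.   ]]
```

```bash
cat >> h.py <<'E'
def plan(tgt, jaw, n, closure=0, st=None, level=False, extra=0):
    """rows from measured pose to tgt with jaw (tool y) angle, tool down"""
    st=st or robot.state(); p=np.array(st['ee_pos']); M=R.from_euler('xyz',st['tcp_rot'],degrees=True).as_matrix()
    a0=np.degrees(np.arctan2(M[1,1],M[0,1])); da=(jaw-a0+180)%360-180
    d=(np.array(tgt)-p)/n; rx=round(-np.radians(da)/n,4); rows=[]
    a=np.radians(a0)
    for i in range(n):
        y=np.array([np.cos(a),np.sin(a),0]); x=np.array([0,0,-1]); z=np.cross(x,y)
        t=np.array([x@d,y@d,z@d])/10
        rows.append([*[float(v) for v in t.round(2)],rx,0,0,closure]); a-=rx
    print('p',p.round(1),'jaw',a0.round(2),'tilt x-axis',M[:,0].round(4),'d',(np.array(tgt)-p).round(1),'da',round(da,2))
    print(', '.join(str(v) for r in rows for v in r))
E
python3 - <<'E'
from h import *
plan([639,-271,160],-13,12)
E
```

```text
p [ 257.6 -541.7  249.7] jaw -64.57 tilt x-axis [-2.e-04  1.e-03 -1.e+00] d [381.4 270.7 -89.7] da 51.57
0.75, -0.67, -3.84, -0.075, 0, 0, 0, 0.75, -0.38, -3.88, -0.075, 0, 0, 0, 0.75, -0.09, -3.9, -0.075, 0, 0, 0, 0.75, 0.2, -3.89, -0.075, 0, 0, 0, 0.75, 0.49, -3.87, -0.075, 0, 0, 0, 0.75, 0.78, -3.82, -0.075, 0, 0, 0, 0.75, 1.06, -3.75, -0.075, 0, 0, 0, 0.75, 1.34, -3.66, -0.075, 0, 0, 0, 0.75, 1.61, -3.55, -0.075, 0, 0, 0, 0.75, 1.87, -3.42, -0.075, 0, 0, 0, 0.75, 2.12, -3.27, -0.075, 0, 0, 0, 0.75, 2.36, -3.1, -0.075, 0, 0, 0
```

>>> send_rows(
  increments=[0.75,-0.67,-3.84,-0.075,0,0,0,0.75,-0.38,-3.88,-0.075,0,0,0,0.75,-0.09,-3.9,-0.075,0,0,0,0.75,0.2,-3.89,-0.075,0,0,0,0.75,0.49,-3.87,-0.075,0,0,0,0.75,0.78,-3.82,-0.075,0,0,0,0.75,1.06,-3.75,-0.075,0,0,0,0.75,1.34,-3.66,-0.075,0,0,0,0.75,1.61,-3.55,-0.075,0,0,0,0.75,1.87,-3.42,-0.075,0,0,0,0.75,2.12,-3.27,-0.075,0,0,0,0.75,2.36,-3.1,-0.075,0,0,0],
)

```text
time_s: 1.35
ee_pos: [640.0, -269.8, 159.6]
tcp_rot: [-98.5, 90.0, 158.7]
wrist_force: [-0.2, -0.6, 0.2]
finger_gap: 1.003
```

>>> send_rows(
  increments=[0,0,0,0,0,0,0,0,0,0,0,0,0,0,0,0,0,0,0,0,0],
  newtons=50,
)

```text
time_s: 1.65
ee_pos: [638.5, -271.6, 160.4]
tcp_rot: [-22.3, 90.0, -125.4]
wrist_force: [-1.1, -0.1, 0.3]
finger_gap: 0.999
```

```bash
python3 - <<'E'
from h import *
import pickle
st=robot.state(); im=eyes.get_image('wrist')
cv2.imwrite('pics/w1.png',im[:,:,::-1]); pickle.dump(st,open('w1.pkl','wb'))
print(st)
E
```

```text
{'time_s': 1.65, 'joint_pos': array([-3.38019019e+01,  2.26526049e+01,  1.54364673e+01,  8.27843353e+01,
       -1.73462520e-02,  6.92715493e+01]), 'dq': array([-0.79802985, -0.66275863, -0.24114998,  0.04255146,  0.09839659,
       -0.02662014]), 'joint_torque': array([ 1.29150365e+00, -6.90958071e+01,  5.02496052e+01, -1.54452009e-04,
        4.52806090e-02, -2.12707251e-03]), 'ee_pos': array([ 638.49673495, -271.60752364,  160.38573825]), 'tcp_rot': array([ -22.29011812,   89.9826473 , -125.36356927]), 'wrist_force': array([-1.09235618, -0.10710467,  0.31075747]), 'torque': array([ 0.01897375, -0.06565365,  0.00656475]), 'finger_gap': 0.9991355342107089}
```

View pics/w1.png

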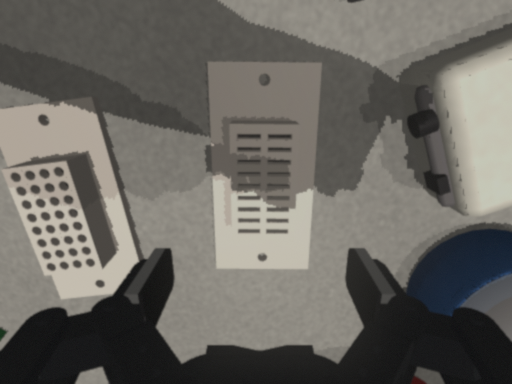

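The slot plate is directly under the tool. Its holes are at (264,80) and (262,257), and its flange corners at about (208,62), (322,62), (308,268) and (216,268).

```bash
python3 - <<'E'
from h import *
import pickle
st=pickle.load(open('w1.pkl','rb')); c=cam('wrist',st)
h=px2w(c,[[264.3,80],[262.3,257.3]],10); 
k=px2w(c,[[208,62],[322,62],[308.5,268.5],[216.5,268.5]],8)
b=px2w(c,[[232,122],[297,122],[293.5,236],[236,236]],40)
for q in (h,k): print(q.round(1),q.mean(0).round(1))
f=lambda d:np.degrees(np.arctan2(-d[0],d[1]))
print(f(h[1]-h[0]),np.linalg.norm(h[1]-h[0]),f(k[3]-k[0]),f(k[2]-k[1]))
im=cv2.imread('pics/w1.png'); cv2.imwrite('pics/w1c.png',cv2.resize(im[50:280,190:340],None,fx=2.5,fy=2.5,interpolation=cv2.INTER_CUBIC))
E
```

```text
[[ 662.4 -185.9   10. ]
 [ 622.2 -353.7   10. ]] [ 642.3 -269.8   10. ]
[[ 619.3 -161.1    8. ]
 [ 713.2 -182.9    8. ]
 [ 666.5 -379.1    8. ]
 [ 571.7 -357.1    8. ]] [ 642.7 -270.     8. ]
166.51150020448506 172.59860601762716 166.3620407078102 166.61825745647866
```

View pics/w1c.png

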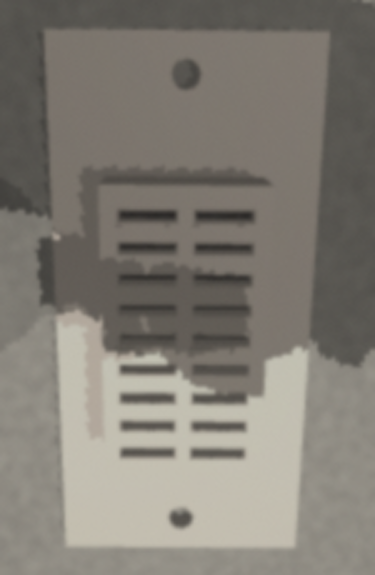

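```bash
python3 - <<'E'
from h import *
plan([642.4,-270,34.5],-13.5,8)
E
```

```text
p [ 638.4 -271.9  160.7] jaw -13.1 tilt x-axis [ 1.e-04 -5.e-04 -1.e+00] d [   4.     1.9 -126.2] da -0.4
1.58, 0.04, -0.03, 0.0009, 0, 0, 0, 1.58, 0.04, -0.03, 0.0009, 0, 0, 0, 1.58, 0.04, -0.03, 0.0009, 0, 0, 0, 1.58, 0.04, -0.03, 0.0009, 0, 0, 0, 1.58, 0.04, -0.03, 0.0009, 0, 0, 0, 1.58, 0.04, -0.03, 0.0009, 0, 0, 0, 1.58, 0.04, -0.03, 0.0009, 0, 0, 0, 1.58, 0.04, -0.03, 0.0009, 0, 0, 0
```

>>> send_rows(
  increments=[0,0.34,-0.27,0.007,0,0,0,2.5,0,0,0,0,0,0,2.5,0,0,0,0,0,0,2.5,0,0,0,0,0,0,2.5,0,0,0,0,0,0,1.6,0,0,0,0,0,0,1.0,0,0,0,0,0,0,0,0,0,0,0,0,0,0,0,0,0,0,0,0],
  newtons=50,
)

```text
time_s: 2.6
ee_pos: [643.4, -269.6, 35.4]
tcp_rot: [67.3, 89.9, -36.1]
wrist_force: [0.8, 0.7, 0.3]
finger_gap: 0.999
```

```bash
python3 - <<'E'
from h import *
plan([642.4,-270,34.5],-13.5,1)
im=eyes.get_image('wrist'); cv2.imwrite('pics/w2.png',im[:,:,::-1])
E
```

```text
p [ 643.4 -269.6   35.4] jaw -13.42 tilt x-axis [ 1.1e-03 -8.0e-04 -1.0e+00] d [-1.  -0.4 -0.9] da -0.08
0.09, -0.09, 0.06, 0.0014, 0, 0, 0
```

View pics/w2.png

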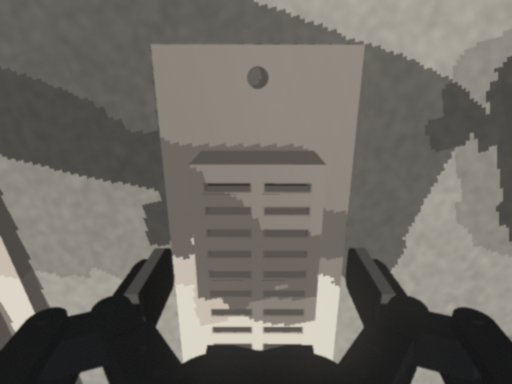

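The fingers straddle the block and are centred on it, with about equal gaps either side (hole at (257,77)). Closing now.

>>> send_rows(
  increments=[0,0,0,0,0,0,60,0,0,0,0,0,0,90,0,0,0,0,0,0,120,0,0,0,0,0,0,160,0,0,0,0,0,0,255,0,0,0,0,0,0,255,0,0,0,0,0,0,255,0,0,0,0,0,0,255],
  newtons=50,
)

```text
time_s: 3.45
ee_pos: [643.4, -269.5, 35.5]
tcp_rot: [65.1, 89.9, -38.3]
wrist_force: [-0.9, 0.8, 5.4]
finger_gap: 0.645
```

```bash
python3 - <<'E'
from h import *
s=robot.state(); print(s['wrist_force'],s['torque'],s['finger_gap'],s['ee_pos'])
im=eyes.get_image('wrist'); cv2.imwrite('pics/w3.png',im[:,:,::-1])
E
```

```text
[-0.89440079  0.84235535  5.42474538] [0.19259296 0.38459094 0.03084004] 0.6448059180054214 [ 643.39368093 -269.46443513   35.51244772]
```

View pics/w3.png

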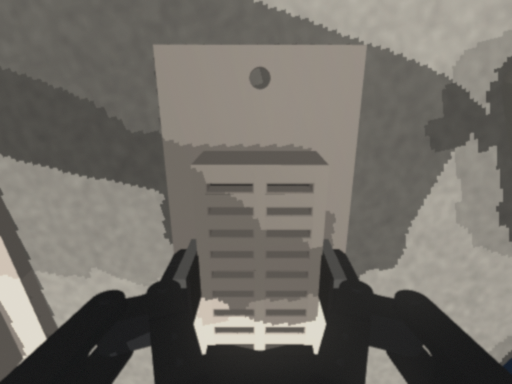

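>>> send_rows(
  increments=[-0.3,0,0,0,0,0,255,-0.6,0,0,0,0,0,255,-1.2,0,0,0,0,0,255,-2.0,0,0,0,0,0,255,-2.5,0,0,0,0,0,255,-2.5,0,0,0,0,0,255,-2.5,0,0,0,0,0,255,-2.0,0,0,0,0,0,255,-1.2,0,0,0,0,0,255,-0.6,0,0,0,0,0,255,0,0,0,0,0,0,255],
)

```text
time_s: 4.6
ee_pos: [643.1, -269.3, 188.8]
tcp_rot: [65.8, 90.0, -37.6]
wrist_force: [0.4, 0.1, -3.6]
finger_gap: 0.641
```

```bash
python3 - <<'E'
from h import *
s=robot.state(); print(s['wrist_force'],s['torque'],s['finger_gap'],s['ee_pos'])
im=eyes.get_image('wrist'); cv2.imwrite('pics/w4.png',im[:,:,::-1])
plan([535,168,190],4.8,12,255)
plan([535,168,190],4.8,13,255)
E
```

```text
[ 0.41404475  0.12262429 -3.63886162] [ 0.02579713 -0.0494047   0.01867329] 0.6405097715243999 [ 643.09631086 -269.28165361  188.84376734]
p [ 642.8 -269.1  187.8] jaw -13.41 tilt x-axis [-5.e-04  3.e-04 -1.e+00] d [-107.8  437.1    2.2] da 18.21
-0.02, -1.72, -3.33, -0.0265, 0, 0, 255, -0.02, -1.63, -3.38, -0.0265, 0, 0, 255, -0.02, -1.54, -3.42, -0.0265, 0, 0, 255, -0.02, -1.45, -3.46, -0.0265, 0, 0, 255, -0.02, -1.36, -3.5, -0.0265, 0, 0, 255, -0.02, -1.26, -3.53, -0.0265, 0, 0, 255, -0.02, -1.17, -3.56, -0.0265, 0, 0, 255, -0.02, -1.07, -3.59, -0.0265, 0, 0, 255, -0.02, -0.98, -3.62, -0.0265, 0, 0, 255, -0.02, -0.88, -3.65, -0.0265, 0, 0, 255, -0.02, -0.78, -3.67, -0.0265, 0, 0, 255, -0.02, -0.69, -3.69, -0.0265, 0, 0, 255
p [ 642.8 -269.1  187.8] jaw -13.41 tilt x-axis [-5.e-04  3.e-04 -1.e+00] d [-107.8  437.1    2.2] da 18.21
-0.02, -1.59, -3.08, -0.0244, 0, 0, 255, -0.02, -1.51, -3.12, -0.0244, 0, 0, 255, -0.02, -1.43, -3.15, -0.0244, 0, 0, 255, -0.02, -1.36, -3.19, -0.0244, 0, 0, 255, -0.02, -1.28, -3.22, -0.0244, 0, 0, 255, -0.02, -1.2, -3.25, -0.0244, 0, 0, 255, -0.02, -1.12, -3.28, -0.0244, 0, 0, 255, -0.02, -1.04, -3.3, -0.0244, 0, 0, 255, -0.02, -0.96, -3.33, -0.0244, 0, 0, 255, -0.02, -0.88, -3.35, -0.0244, 0, 0, 255, -0.02, -0.8, -3.37, -0.0244, 0, 0, 255, -0.02, -0.71, -3.39, -0.0244, 0, 0, 255, -0.02, -0.63, -3.4, -0.0244, 0, 0, 255
```

View pics/w4.png

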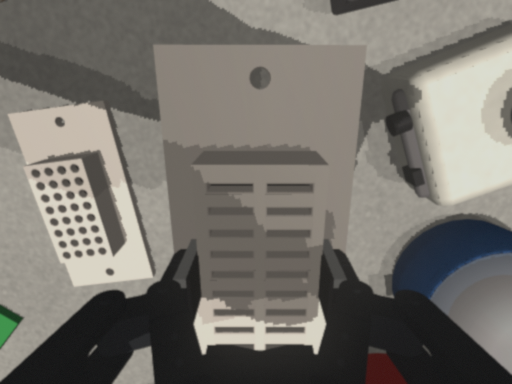

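The plate is gripped squarely, with the hole at (260,77) and the block top centred. I'll move beside the manifold first so the wrist camera can see the pins past the plate.

```bash
python3 - <<'E'
from h import *
plan([415,158,190],4.8,12,255)
E
```

```text
p [ 642.8 -269.1  187.8] jaw -13.41 tilt x-axis [-5.e-04  3.e-04 -1.e+00] d [-227.8  427.1    2.2] da 18.21
-0.02, -2.67, -3.02, -0.0265, 0, 0, 255, -0.02, -2.59, -3.09, -0.0265, 0, 0, 255, -0.02, -2.51, -3.16, -0.0265, 0, 0, 255, -0.02, -2.42, -3.22, -0.0265, 0, 0, 255, -0.02, -2.34, -3.29, -0.0265, 0, 0, 255, -0.02, -2.25, -3.35, -0.0265, 0, 0, 255, -0.02, -2.16, -3.41, -0.0265, 0, 0, 255, -0.02, -2.07, -3.46, -0.0265, 0, 0, 255, -0.02, -1.98, -3.52, -0.0265, 0, 0, 255, -0.02, -1.88, -3.57, -0.0265, 0, 0, 255, -0.02, -1.79, -3.62, -0.0265, 0, 0, 255, -0.02, -1.69, -3.66, -0.0265, 0, 0, 255
```

>>> send_rows(
  increments=[0,-1.34,-1.5,-0.0133,0,0,255,-0.02,-2.67,-3.02,-0.0265,0,0,255,-0.02,-2.59,-3.09,-0.0265,0,0,255,-0.02,-2.51,-3.16,-0.0265,0,0,255,-0.02,-2.42,-3.22,-0.0265,0,0,255,-0.02,-2.34,-3.29,-0.0265,0,0,255,-0.02,-2.25,-3.35,-0.0265,0,0,255,-0.02,-2.16,-3.41,-0.0265,0,0,255,-0.02,-2.07,-3.46,-0.0265,0,0,255,-0.02,-1.98,-3.52,-0.0265,0,0,255,-0.02,-1.88,-3.57,-0.0265,0,0,255,-0.02,-1.79,-3.62,-0.0265,0,0,255],
)

```text
time_s: 5.85
ee_pos: [417.7, 138.5, 189.3]
tcp_rot: [-92.5, 89.9, -178.4]
wrist_force: [0.6, 1.1, -3.4]
finger_gap: 0.644
```

>>> send_rows(
  increments=[0,-1.1,-2.4,-0.019,0,0,255,0,-0.59,-1.26,-0.01,0,0,255,0,0,0,0,0,0,255,0,0,0,0,0,0,255,0,0,0,0,0,0,255,0,0,0,0,0,0,255],
)

```text
time_s: 6.45
ee_pos: [399.9, 171.8, 190.2]
tcp_rot: [-62.3, 90.0, -146.7]
wrist_force: [-0.2, -0.3, -3.9]
finger_gap: 0.649
```

```bash
python3 - <<'E'
from h import *
import pickle
s=robot.state(); im=eyes.get_image('wrist'); cv2.imwrite('pics/w5.png',im[:,:,::-1]);pickle.dump(s,open('w5.pkl','wb'))
print(s['wrist_force'],s['torque'],s['finger_gap'],s['ee_pos'],s['dq'])
plan([415,158,190],4.8,1,255)
E
```

```text
[-0.17614559 -0.27280027 -3.86661923] [-0.01678321 -0.03049984 -0.01478773] 0.6488684336155729 [399.88136575 171.81837977 190.18728446] [ 0.12896152 -0.03052785  0.17241761  0.10897694 -0.01264992  0.04074012]
p [399.9 171.9 190.3] jaw 5.64 tilt x-axis [-2.e-04 -2.e-04 -1.e+00] d [ 15.1 -13.9  -0.3] da -0.84
0.03, 1.37, 1.53, 0.0147, 0, 0, 255
```

View pics/w5.png

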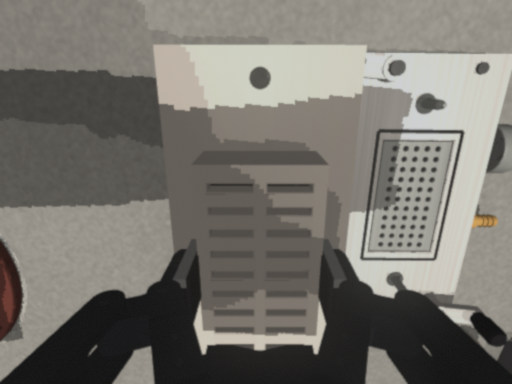

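```bash
python3 - <<'E'
from h import *
im=cv2.imread('pics/w5.png')
a=cv2.resize(im[80:130,400:470],None,fx=8,fy=8,interpolation=cv2.INTER_CUBIC)
b=cv2.resize(im[255:305,370:440],None,fx=8,fy=8,interpolation=cv2.INTER_CUBIC)
cv2.imwrite('pics/w5p.png',np.hstack([a,b])[:,:800] if 0 else cv2.resize(np.hstack([a,b]),(784,280)))
cv2.imwrite('pics/w5a.png',a);cv2.imwrite('pics/w5b.png',b)
E
```

```text
(no output)
```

View pics/w5a.png

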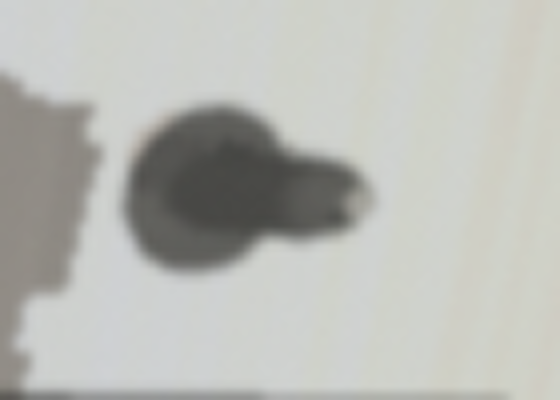

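View pics/w5b.png

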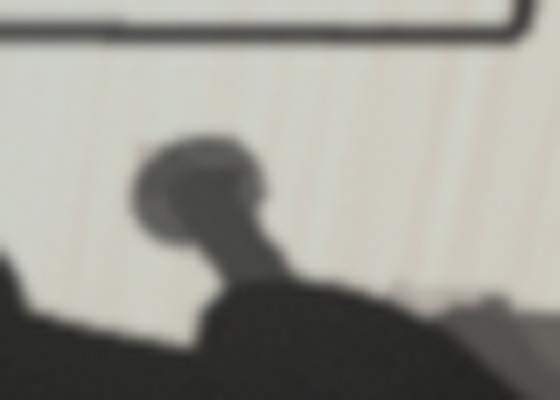

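The left pin's collar is at (425,103) and its tip at (445,105). The right pin's collar is at (394.5,278.5), and its tip is hidden by a finger.

```bash
python3 - <<'E'
from h import *
import pickle
s=pickle.load(open('w5.pkl','rb')); c=cam('wrist',s)
q=px2w(c,[[425.0,103.1],[394.4,278.5]],50); t=px2w(c,[[444.7,104.7]],77); print('collars',q,q.mean(0),np.linalg.norm(q[0]-q[1]),'tip',t)
f=lambda d:np.degrees(np.arctan2(-d[0],d[1]))
print(f(q[0]-q[1]))
# manifold corners-ish : screen frame corners at z=50
fr=px2w(c,[[379.5,130.5],[463,130.5],[438,260],[362.5,258.5]],50); print(fr,fr.mean(0),f(fr[0]-fr[3]),f(fr[1]-fr[2]))
# plate in hand: hole at (259.9,77) flange top z = tcp-25
M=R.from_euler('xyz',s['tcp_rot'],degrees=True).as_matrix()
for dz in (24,25,26):
    h=px2w(c,[[259.7,77]],s['ee_pos'][2]-dz)[0]; print(dz,M.T@(h-s['ee_pos']))
k=px2w(c,[[154,44.5],[365.5,44.5]],s['ee_pos'][2]-25.5); print((k-s['ee_pos'])@M)
E
```

```text
collars [[531.2657186  255.58568554  50.        ]
 [546.87366504  83.8203188   50.        ]] [539.06969182 169.70300217  50.        ] 172.47303907248332 tip [[532.15691737 255.61368754  77.        ]]
5.192084299611685
[[498.27484324 229.42401742  50.        ]
 [570.143674   236.50760047  50.        ]
 [585.05788374 109.33110868  50.        ]
 [509.6268522  103.56749383  50.        ]] [540.77581329 169.7075551   50.        ] 5.1540187852552135 6.688625834025708
24 [ 2.39824133e+01 -7.03007358e-02 -8.67829660e+01]
25 [ 2.49824058e+01 -7.02488738e-02 -8.68201985e+01]
26 [ 2.59823983e+01 -7.01970117e-02 -8.68574309e+01]
[[  25.49803551  -47.64072725 -100.56183762]
 [  25.46120544   47.50773805 -100.50775171]]
```

```bash
python3 - <<'E'
from h import *
plan([539.4,168.9,190],5.2,6,255)
E
```

```text
p [399.9 171.9 190.3] jaw 5.64 tilt x-axis [-2.e-04 -2.e-04 -1.e+00] d [139.5  -3.   -0.3] da -0.44
0.0, 2.31, 0.28, 0.0013, 0, 0, 255, 0.0, 2.31, 0.28, 0.0013, 0, 0, 255, 0.0, 2.31, 0.27, 0.0013, 0, 0, 255, 0.0, 2.31, 0.27, 0.0013, 0, 0, 255, 0.0, 2.31, 0.27, 0.0013, 0, 0, 255, 0.0, 2.31, 0.26, 0.0013, 0, 0, 255
```

>>> send_rows(
  increments=[0,1.2,0.14,0.0013,0,0,255,0.0,2.31,0.28,0.0013,0,0,255,0.0,2.31,0.27,0.0013,0,0,255,0.0,2.31,0.27,0.0013,0,0,255,0.0,2.31,0.27,0.0013,0,0,255,0.0,2.31,0.27,0.0013,0,0,255,0,1.11,0.13,0,0,0,255,1,0,0,0,0,0,255,2,0,0,0,0,0,255,2,0,0,0,0,0,255,1,0,0,0,0,0,255,0.5,0,0,0,0,0,255],
)

```text
time_s: 7.7
ee_pos: [538.0, 169.3, 124.0]
tcp_rot: [-88.4, 89.9, -173.1]
wrist_force: [-0.6, 0.2, -3.2]
finger_gap: 0.641
```

>>> send_rows(
  increments=[0,0,0,0,0,0,255,0,0,0,0,0,0,255,0,0,0,0,0,0,255],
)

```text
time_s: 8.0
ee_pos: [539.7, 169.6, 126.5]
tcp_rot: [84.0, 89.9, -0.7]
wrist_force: [0.2, 0.2, -3.9]
finger_gap: 0.643
```

```bash
python3 - <<'E'
from h import *
plan([539.4,168.9,120],5.2,1,255)
s=robot.state();print(s['wrist_force'],s['torque'])
im=eyes.get_image('side'); cv2.imwrite('pics/s6.png',cv2.resize(im[130:260,190:310,::-1],None,fx=4.5,fy=4.5,interpolation=cv2.INTER_CUBIC))
im=eyes.get_image('wrist'); cv2.imwrite('pics/w6.png',im[:,:,::-1])
E
```

```text
p [539.7 169.6 126.5] jaw 5.27 tilt x-axis [ 0.0016 -0.     -1.    ] d [-0.3 -0.7 -6.5] da -0.07
0.65, -0.03, 0.06, 0.0013, 0, 0, 255
[ 0.2152563   0.16856153 -3.87959439] [0.00508119 0.00609104 0.01182571]
```

View pics/s6.png

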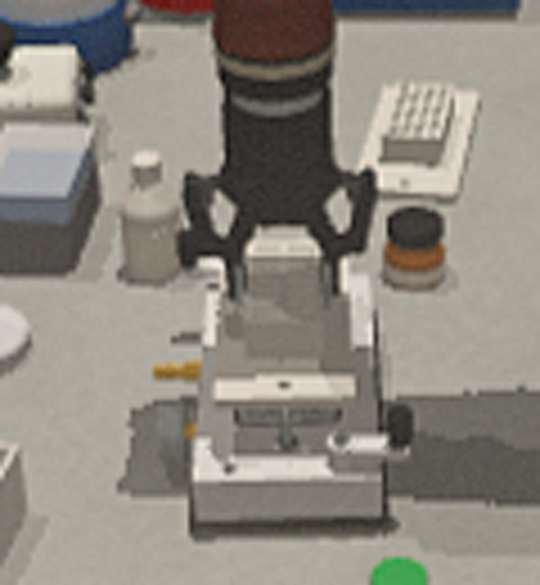

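View pics/w6.png

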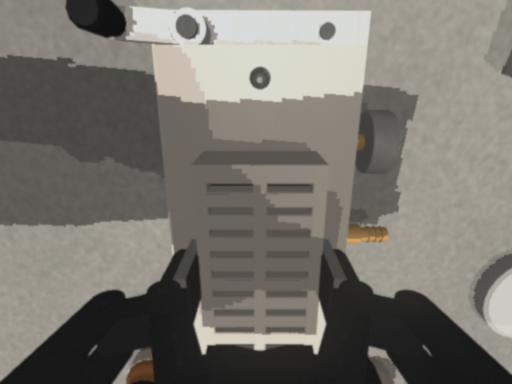

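```bash
python3 - <<'E'
from h import *
im=cv2.imread('pics/w6.png'); cv2.imwrite('pics/w6h.png',cv2.resize(im[57:97,235:285],None,fx=12,fy=12,interpolation=cv2.INTER_CUBIC))
s=robot.state(); c=cam('wrist',s); print(w2px(c,[[531.3,255.6,78],[546.9,83.8,78]]), w2px(c,s['ee_pos']+[-7.9,86.3,-25]))
E
```

```text
[[259.0977322   79.51921832]
 [258.89518991 335.53524318]] [[259.93484286  77.35803025]]
```

View pics/w6h.png

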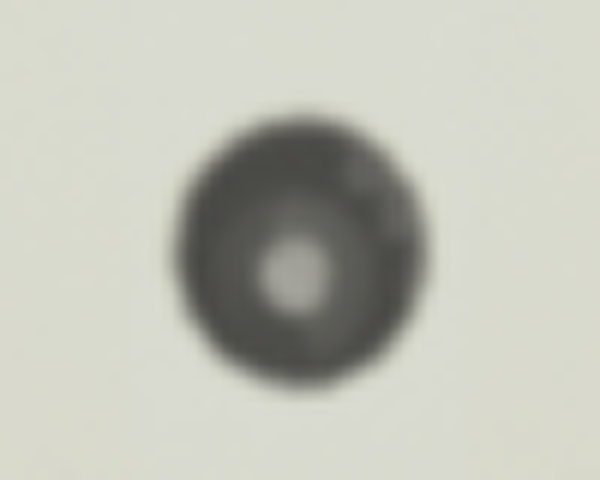

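The pin tip shows in the hole, about 0.5 mm off centre toward −y. I'll make a small correction and then lower slowly.

>>> send_rows(
  increments=[0,-0.03,0.06,0.001,0,0,255,0.4,0,0,0,0,0,255,0.4,0,0,0,0,0,255,0.4,0,0,0,0,0,255,0.4,0,0,0,0,0,255,0.2,0,0,0,0,0,255,0.2,0,0,0,0,0,255,0,0,0,0,0,0,255,0,0,0,0,0,0,255],
)

```text
time_s: 9.0
ee_pos: [538.9, 168.9, 105.6]
tcp_rot: [45.0, 90.0, -39.8]
wrist_force: [0.4, -0.3, -3.5]
finger_gap: 0.646
```

```bash
python3 - <<'E'
from h import *
plan([539.4,168.9,85.5],5.2,1,255)
s=robot.state();print(s['wrist_force'],s['torque'])
im=eyes.get_image('wrist'); cv2.imwrite('pics/w7.png',im[:,:,::-1])
im=im[:,:,::-1];cv2.imwrite('pics/w7h.png',cv2.resize(im[57:97,235:285],None,fx=8,fy=8,interpolation=cv2.INTER_CUBIC))
E
```

```text
p [538.9 168.9 105.6] jaw 5.21 tilt x-axis [ 1.e-04 -1.e-04 -1.e+00] d [  0.5   0.  -20.1] da -0.01
2.01, 0.05, 0.0, 0.0002, 0, 0, 255
[ 0.4002587  -0.33059245 -3.53351763] [ 0.04883103 -0.03919345  0.03879985]
```

View pics/w7h.png

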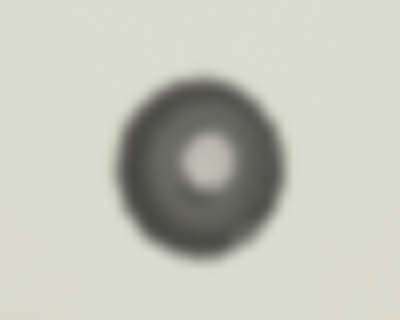

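The pin is inside the hole, within about 0.3 mm of centre, and there is no contact force.

>>> send_rows(
  increments=[0.2,0.03,-0.02,0,0,0,255,0.2,0,0,0,0,0,255,0.2,0,0,0,0,0,255,0.2,0,0,0,0,0,255,0,0,0,0,0,0,255,0,0,0,0,0,0,255],
)

```text
time_s: 9.65
ee_pos: [539.1, 169.1, 97.4]
tcp_rot: [-57.1, 90.0, -141.8]
wrist_force: [0.6, 0.3, -4.8]
finger_gap: 0.642
```

```bash
python3 - <<'E'
from h import *
plan([539.4,168.9,85.5],5.2,1,255)
s=robot.state();print(s['wrist_force'],s['torque'])
im=eyes.get_image('wrist')[:,:,::-1];cv2.imwrite('pics/w8h.png',cv2.resize(im[57:97,235:285],None,fx=8,fy=8,interpolation=cv2.INTER_CUBIC))
E
```

```text
p [539.1 169.1  97.4] jaw 5.21 tilt x-axis [-2.e-04 -1.e-04 -1.e+00] d [  0.3  -0.2 -11.9] da -0.01
1.19, 0.03, 0.02, 0.0002, 0, 0, 255
[ 0.6322118   0.32548491 -4.80690276] [ 0.01648824 -0.00732986 -0.04950443]
```

View pics/w8h.png

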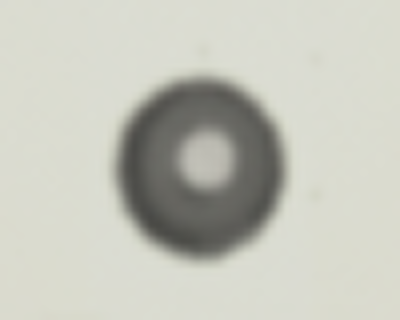

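>>> send_rows(
  increments=[0.2,0,0,0,0,0,255,0.2,0,0,0,0,0,255,0.2,0,0,0,0,0,255,0.2,0,0,0,0,0,255,0.1,0,0,0,0,0,255,0.1,0,0,0,0,0,255,0,0,0,0,0,0,255],
)

```text
time_s: 10.4
ee_pos: [539.1, 169.1, 87.3]
tcp_rot: [-66.2, 90.0, -150.9]
wrist_force: [-0.5, 0.2, -3.0]
finger_gap: 0.644
```

```bash
python3 - <<'E'
from h import *
plan([539.4,168.9,85.5],5.2,1,255)
s=robot.state();print(s['wrist_force'],s['torque'])
E
```

```text
p [539.1 169.1  87.3] jaw 5.22 tilt x-axis [-2.e-04 -1.e-04 -1.e+00] d [ 0.3 -0.2 -1.8] da -0.02
0.18, 0.03, 0.03, 0.0003, 0, 0, 255
[-0.45764909  0.18650535 -3.0334111 ] [-0.01414529  0.04426179  0.01141466]
```

>>> send_rows(
  increments=[0.05,0,0,0,0,0,255,0.05,0,0,0,0,0,255,0.05,0,0,0,0,0,255,0,0,0,0,0,0,255,0,0,0,0,0,0,255],
)

```text
time_s: 10.9
ee_pos: [539.2, 169.1, 85.9]
tcp_rot: [-8.0, 90.0, -92.8]
wrist_force: [-0.1, 0.1, -4.6]
finger_gap: 0.641
```

>>> send_rows(
  increments=[0.05,0,0,0,0,0,255,0,0,0,0,0,0,255,0,0,0,0,0,0,255],
)

```text
time_s: 11.2
ee_pos: [539.2, 169.1, 85.5]
tcp_rot: [57.8, 90.0, -27.0]
wrist_force: [0.7, 0.2, -3.9]
finger_gap: 0.646
```

>>> send_rows(
  increments=[0.05,0,0,0,0,0,255,0,0,0,0,0,0,255,0,0,0,0,0,0,255],
)

```text
time_s: 11.5
ee_pos: [539.2, 169.1, 85.5]
tcp_rot: [60.2, 90.0, -24.6]
wrist_force: [-4.5, -0.5, 4.6]
finger_gap: 0.643
```

>>> send_rows(
  increments=[0.05,0,0,0,0,0,255,0,0,0,0,0,0,255,0,0,0,0,0,0,255],
)

```text
time_s: 11.8
ee_pos: [539.2, 169.1, 85.5]
tcp_rot: [61.9, 90.0, -22.9]
wrist_force: [-6.9, -0.7, 9.3]
finger_gap: 0.638
```

Contact came exactly at the expected home height (TCP 85.5), with a light 9 N load. Easing off and releasing.

>>> send_rows(
  increments=[-0.05,0,0,0,0,0,255,0,0,0,0,0,0,200,0,0,0,0,0,0,80,0,0,0,0,0,0,60,0,0,0,0,0,0,30,0,0,0,0,0,0,0,0,0,0,0,0,0,0,0,0,0,0,0,0,0],
)

```text
time_s: 12.6
ee_pos: [539.2, 169.1, 84.9]
tcp_rot: [-2.1, 90.0, -86.9]
wrist_force: [-0.2, 0.6, 0.5]
finger_gap: 1.001
```

```bash
python3 - <<'E'
from h import *
plan([539.4,168.9,85.5],5.2,1,0)
s=robot.state();print(s['wrist_force'],s['finger_gap'])
im=eyes.get_image('wrist')[:,:,::-1];cv2.imwrite('pics/w9.png',im)
E
```

```text
p [539.2 169.1  84.9] jaw 5.21 tilt x-axis [ 0.e+00 -1.e-04 -1.e+00] d [ 0.2 -0.2  0.6] da -0.01
-0.06, 0.02, 0.02, 0.0002, 0, 0, 0
[-0.18218039  0.62747101  0.49570423] 1.0009722437837951
```

View pics/w9.png

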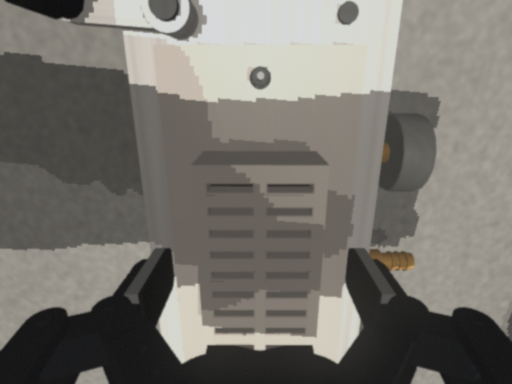

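The plate is released and sits flush, with the pin concentric in its hole at (260,77). Now I'll rise and locate the levers.

>>> send_rows(
  increments=[-0.5,0,0,0,0,0,0,-1,0,0,0,0,0,0,-2,0,0,0,0,0,0,-3,0,0,0,0,0,0,-4,0,0,0,0,0,0,-4,0,0,0,0,0,0,-3,0,0,0,0,0,0,-1,0,0,0,0,0,0,0,0,0,0,0,0,0,0,0,0,0,0,0,0,0,0,0,0,0,0,0],
)

```text
time_s: 13.75
ee_pos: [538.5, 169.1, 268.2]
tcp_rot: [-89.1, 89.8, -173.9]
wrist_force: [-0.4, -0.4, -1.0]
finger_gap: 1.003
```

```bash
python3 - <<'E'
from h import *
import pickle
s=robot.state(); im=eyes.get_image('wrist')[:,:,::-1];cv2.imwrite('pics/w10.png',im);pickle.dump(s,open('w10.pkl','wb'))
c=cam('wrist',s); th=np.radians(5.2); C=np.array([539.1,169.7]); Rm=np.array([[np.cos(th),-np.sin(th)],[np.sin(th),np.cos(th)]])
for l in [(0,86),(0,-86)]: print(w2px(c,[*(C+Rm@l),78]))
for l,z in [((-38,112),71),((38,-112),71),((-78,112),100),((78,-112),100)]: w=C+Rm@l; print(l,w,w2px(c,[*w,z]))
E
```

```text
[[261.00070185  83.96671048]]
[[260.7741741  240.75459086]]
(-38, 112) [491.10554387 277.7950146 ] [[222.15996321  55.90598058]]
(38, -112) [587.09445613  61.6049854 ] [[292.09660875 257.27101319]]
(-78, 112) [451.27016793 274.16971139] [[173.12980757  52.46376567]]
(78, -112) [626.92983207  65.23028861] [[330.38389249 270.98243788]]
```

View pics/w10.png

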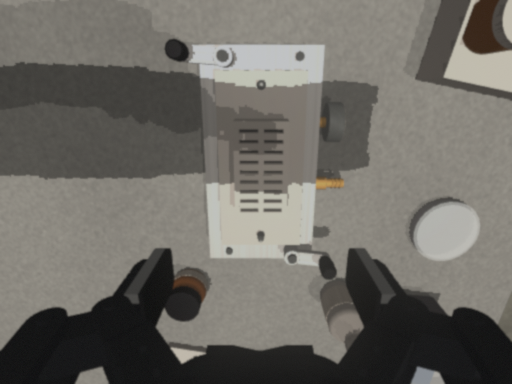

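```bash
python3 - <<'E'
from h import *
im=cv2.imread('pics/w10.png')
a=cv2.resize(im[25:85,150:250],None,fx=4,fy=4,interpolation=cv2.INTER_CUBIC)
b=cv2.resize(im[235:295,270:370],None,fx=4,fy=4,interpolation=cv2.INTER_CUBIC)
cv2.imwrite('pics/w10l.png',np.vstack([a,b]))
E
```

```text
(no output)
```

View pics/w10l.png

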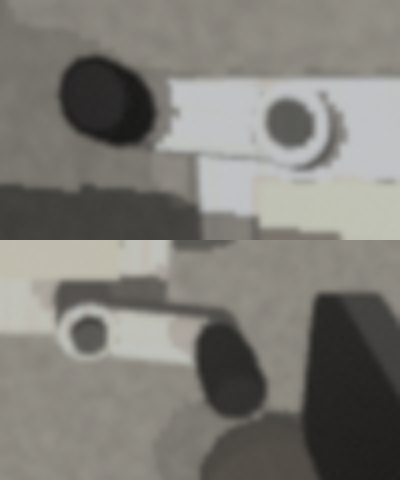

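The near knob's top is at (173,48) and the far one's at (329,271). Both levers point roughly straight out.

```bash
cat >> h.py <<'E'
C=np.array([539.2,169.8]); TH=np.radians(5.2); Rm=np.array([[np.cos(TH),-np.sin(TH)],[np.sin(TH),np.cos(TH)]])
def finger(theta,sgn,clear=0,hx=14.5,hy=11):
    """sgn=+1 near lever, -1 far lever; world xy of closed-finger centre, local too"""
    t=np.radians(theta); k=np.array([-38,112])+40*np.array([-np.sin(t),-np.cos(t)]); u=np.array([np.cos(t),-np.sin(t)])
    l=sgn*(k-(9+clear)*u+np.array([-hx,hy])); return C+Rm@l,l
E
python3 - <<'E'
from h import *
import pickle
s=pickle.load(open('w10.pkl','rb')); c=cam('wrist',s)
w=px2w(c,[[173,48],[328.6,271],],100)[:,:2]; l=(w-C)@Rm; print(w,l)
print(np.degrees(np.arctan2(-(l[0,0]+38),-(l[0,1]-112))),np.degrees(np.arctan2(l[1,0]-38,l[1,1]+112)), [np.hypot(*(l[0]-[-38,112])),np.hypot(*(l[1]-[38,-112]))])
print('bottle', px2w(c,[[345,335]],100), px2w(c,[[337,295]],60))
for th in (100,90,75,60,45,30,15,0): print(th,*[x.round(1) for x in finger(th,1)],*[x.round(1) for x in finger(th,-1)])
E
```

```text
[[451.15528015 277.77948893]
 [624.94557156  65.02238255]] [[ -77.89590319  115.51480853]
 [  75.89641115 -112.11773694]]
95.0347298033408 90.1780065103254 [np.float64(40.05043033925024), np.float64(37.89659403808083)]
bottle [[659.40456147 -22.13619147 100.        ]] [[654.65622084   4.65744911  60.        ]]
100 [436.7 299.9] [-90.3 138.8] [641.7  39.7] [  90.3 -138.8]
90 [435.1 292.9] [-92.5 132. ] [643.3  46.7] [  92.5 -132. ]
75 [435.1 282.2] [-93.5 121.3] [643.3  57.4] [  93.5 -121.3]
60 [437.9 271.8] [-91.6 110.8] [640.5  67.8] [  91.6 -110.8]
45 [443.2 262.6] [-87.1 101.1] [635.2  77. ] [  87.1 -101.1]
30 [450.8 255. ] [-80.3  92.9] [627.6  84.6] [ 80.3 -92.9]
15 [460.1 249.7] [-71.5  86.7] [618.3  89.9] [ 71.5 -86.7]
0 [470.4 246.9] [-61.5  83. ] [608.   92.7] [ 61.5 -83. ]
```

```bash
python3 - <<'E'
from h import *
c=cam('top'); print(px2w(c,[[289.25,146.4]],110),px2w(c,[[287.3,154.5]],20))
c=cam('side'); # cap in sidec (250,148)/4+(160,130)
print(px2w(c,[[160+250/4,130+142/4]],110),px2w(c,[[160+255/4,130+247/4]],0))
print(finger(100,-1,2)[0],finger(104,1,2)[0])
plan([*finger(103,1,3)[0],200],5.2,6,255)
E
```

```text
[[672.04757995 -37.04277712 110.        ]] [[663.18682647 -37.50401197  20.        ]]
[[667.80339968 -25.76385835 110.        ]] [[669.48545183 -14.85565988   0.        ]]
[641.57099638  37.75589425] [437.92197065 304.52551622]
p [538.5 169.1 268.3] jaw 5.21 tilt x-axis [-2.6e-03 -3.0e-04 -1.0e+00] d [-100.7  135.8  -68.3] da -0.01
1.14, -1.47, -2.41, 0.0, 0, 0, 255, 1.14, -1.47, -2.41, 0.0, 0, 0, 255, 1.14, -1.47, -2.41, 0.0, 0, 0, 255, 1.14, -1.47, -2.41, 0.0, 0, 0, 255, 1.14, -1.47, -2.41, 0.0, 0, 0, 255, 1.14, -1.47, -2.41, 0.0, 0, 0, 255
```

>>> send_rows(
  increments=[0.6,-0.74,-1.2,0,0,0,255,1.14,-1.47,-2.41,0,0,0,255,1.14,-1.47,-2.41,0,0,0,255,1.14,-1.47,-2.41,0,0,0,255,1.14,-1.47,-2.41,0,0,0,255,1.14,-1.47,-2.41,0,0,0,255,0.54,-0.73,-1.21,0,0,0,255,1,0,0,0,0,0,255,2.5,0,0,0,0,0,255,2.5,0,0,0,0,0,255,1,0,0,0,0,0,255,0,0,0,0,0,0,255],
)

```text
time_s: 15.0
ee_pos: [437.5, 304.3, 129.9]
tcp_rot: [-69.0, 89.8, -153.8]
wrist_force: [-0.1, -0.2, 1.1]
finger_gap: 0.005
```

>>> send_rows(
  increments=[0,0,0,0,0,0,255,0,0,0,0,0,0,255],
)

```text
time_s: 15.2
ee_pos: [439.1, 305.2, 133.0]
tcp_rot: [101.3, 89.9, 16.5]
wrist_force: [-0.4, -0.5, 0.1]
finger_gap: 0.004
```

```bash
python3 - <<'E'
from h import *
plan([*finger(103,1,3)[0],98],5.2,1,255)
s=robot.state();print(s['wrist_force'],s['finger_gap'])
im=eyes.get_image('wrist')[:,:,::-1];cv2.imwrite('pics/w11.png',im)
E
```

```text
p [439.1 305.2 133. ] jaw 5.2 tilt x-axis [ 1.9e-03  6.0e-04 -1.0e+00] d [ -1.3  -0.4 -35. ] da 0.0
3.5, -0.13, 0.02, -0.0001, 0, 0, 255
[-0.43922101 -0.51599568  0.05170198] 0.003961823626449684
```

View pics/w11.png

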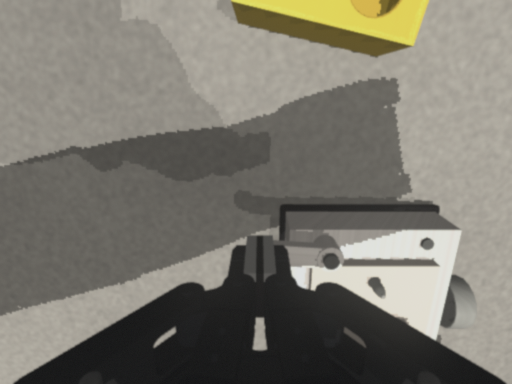

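Shut, the fingertips are narrower than I assumed. I'll push with the 22 mm pad side instead, turning the tool along with the lever.

```bash
cat >> h.py <<'E'
def fpose(theta,sgn,clear=0):
    t=np.radians(theta); k=np.array([-38,112])+40*np.array([-np.sin(t),-np.cos(t)]); u=np.array([np.cos(t),-np.sin(t)])
    l=sgn*(k-(20+clear)*u); return C+Rm@l, 5.2+90-theta
def path(wps, closure=255, z=None):
    """wps list of (x,y,z,jaw); rows from measured pose through waypoints, one row each"""
    st=robot.state(); p=np.array(st['ee_pos']); M=R.from_euler('xyz',st['tcp_rot'],degrees=True).as_matrix()
    a=np.degrees(np.arctan2(M[1,1],M[0,1])); out=[]
    for w in wps:
        y=np.array([np.cos(np.radians(a)),np.sin(np.radians(a)),0]); x=np.array([0,0,-1.]); zz=np.cross(x,y)
        d=np.array(w[:3])-p; t=(np.array([x@d,y@d,zz@d])/10).round(2); rx=round(-np.radians((w[3]-a+180)%360-180),3)
        out+= [*[float(v) for v in t],rx,0,0,closure]
        p=p+10*(t[0]*x+t[1]*y+t[2]*zz); a-=np.degrees(rx)
    print('p',st['ee_pos'].round(1),'F',st['wrist_force'].round(1),'j6',st['joint_pos'][5].round(1)); print(', '.join(str(v) for v in out))
E
python3 - <<'E'
from h import *
xy=C+Rm@[-77.9,142]
path([(*xy,133,5.2),(*xy,98,5.2)])
print(fpose(97,1))
E
```

```text
p [439.  305.3 132.9] F [0.2 0.5 0.8] j6 105.6
-0.01, 0.96, 0.2, 0.0, 0, 0, 255, 3.5, -0.0, 0.0, 0.0, 0, 0, 255
(array([451.85349664, 299.14157617]), -1.7999999999999972)
```

>>> send_rows(
  increments=[0,0.96,0.2,0,0,0,255,1,0,0,0,0,0,255,1.5,0,0,0,0,0,255,1.0,0,0,0,0,0,255,0,0,0,0,0,0,255,0,0,0,0,0,0,255],
)

```text
time_s: 15.85
ee_pos: [447.4, 303.9, 96.0]
tcp_rot: [-70.8, 89.9, -155.6]
wrist_force: [-0.0, -0.3, 0.6]
finger_gap: -0.0
```

```bash
python3 - <<'E'
from h import *
path([(*fpose(t,1)[0],98,min(fpose(t,1)[1],95)) for t in range(97,-10,-5)][:24])
E
```

```text
p [447.4 303.9  96. ] F [-0.  -0.3  0.6] j6 105.1
-0.2, 0.4, 0.51, 0.122, 0, 0, 255, -0.0, -0.16, 0.36, -0.087, 0, 0, 255, -0.0, -0.16, 0.35, -0.087, 0, 0, 255, -0.0, -0.16, 0.36, -0.087, 0, 0, 255, -0.0, -0.16, 0.36, -0.088, 0, 0, 255, -0.0, -0.16, 0.35, -0.087, 0, 0, 255, -0.0, -0.15, 0.36, -0.087, 0, 0, 255, -0.0, -0.16, 0.35, -0.087, 0, 0, 255, -0.0, -0.16, 0.36, -0.088, 0, 0, 255, -0.0, -0.16, 0.36, -0.087, 0, 0, 255, -0.0, -0.16, 0.35, -0.087, 0, 0, 255, -0.0, -0.16, 0.36, -0.087, 0, 0, 255, -0.0, -0.16, 0.35, -0.088, 0, 0, 255, -0.0, -0.16, 0.36, -0.087, 0, 0, 255, -0.0, -0.16, 0.36, -0.087, 0, 0, 255, -0.0, -0.16, 0.35, -0.087, 0, 0, 255, -0.0, -0.16, 0.36, -0.088, 0, 0, 255, -0.0, -0.15, 0.36, -0.087, 0, 0, 255, -0.0, -0.16, 0.35, -0.087, 0, 0, 255, -0.0, -0.16, 0.36, -0.088, 0, 0, 255, -0.0, -0.16, 0.35, -0.031, 0, 0, 255, -0.0, -0.14, 0.37, 0.0, 0, 0, 255
```

>>> send_rows(
  increments=[-0.2,0.2,0.25,0.061,0,0,255,0,0.2,0.26,0.061,0,0,255,0,-0.16,0.36,-0.087,0,0,255,0,-0.16,0.36,-0.087,0,0,255,0,-0.16,0.36,-0.087,0,0,255,0,-0.16,0.36,-0.087,0,0,255,0,-0.16,0.36,-0.087,0,0,255,0,0,0,0,0,0,255],
)

```text
time_s: 16.65
ee_pos: [447.3, 280.4, 99.3]
tcp_rot: [86.2, 89.9, 19.5]
wrist_force: [0.4, 0.5, -1.1]
finger_gap: -0.001
```

```bash
python3 - <<'E'
from h import *
path([(*fpose(t,1)[0],98,min(fpose(t,1)[1],95)) for t in range(67,-10,-5)][:4])
im=eyes.get_image('wrist')[:,:,::-1];cv2.imwrite('pics/w12.png',im)
E
```

```text
p [447.3 280.4  99.3] F [ 0.4  0.5 -1.1] j6 84.7
0.13, -0.22, 0.31, -0.087, 0, 0, 255, 0.0, -0.16, 0.36, -0.087, 0, 0, 255, 0.0, -0.16, 0.36, -0.088, 0, 0, 255, 0.0, -0.16, 0.35, -0.087, 0, 0, 255
```

View pics/w12.png

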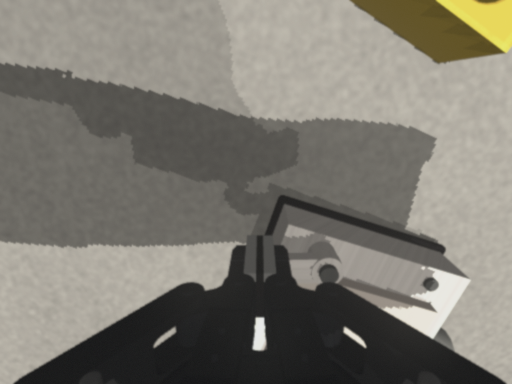

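The bar stays fixed relative to the tool (near (300,255)), so the lever is turning with it. Continuing.

>>> send_rows(
  increments=[0.1,-0.2,0.33,-0.087,0,0,255,0,-0.16,0.36,-0.087,0,0,255,0,-0.16,0.36,-0.087,0,0,255,0,-0.16,0.36,-0.087,0,0,255,0,-0.16,0.36,-0.087,0,0,255,0,-0.16,0.36,-0.087,0,0,255,0,-0.16,0.36,-0.087,0,0,255,0,-0.16,0.36,-0.087,0,0,255,0,-0.16,0.36,-0.087,0,0,255,0,-0.16,0.36,-0.087,0,0,255,0,-0.16,0.36,-0.087,0,0,255,0,0,0,0,0,0,255],
)

```text
time_s: 17.9
ee_pos: [463.7, 242.4, 97.8]
tcp_rot: [-11.1, 90.0, -23.2]
wrist_force: [0.3, -0.6, -0.5]
finger_gap: -0.0
```

```bash
python3 - <<'E'
from h import *
path([(*fpose(t,1)[0],98,min(fpose(t,1)[1],95)) for t in (12,8,4,0)])
im=eyes.get_image('wrist')[:,:,::-1];cv2.imwrite('pics/w13.png',im)
E
```

```text
p [463.7 242.4  97.8] F [ 0.3 -0.6 -0.5] j6 25.3
-0.02, -0.12, 0.32, -0.092, 0, 0, 255, -0.0, -0.13, 0.29, -0.07, 0, 0, 255, -0.0, -0.13, 0.28, -0.07, 0, 0, 255, -0.0, -0.13, 0.29, -0.066, 0, 0, 255
```

View pics/w13.png

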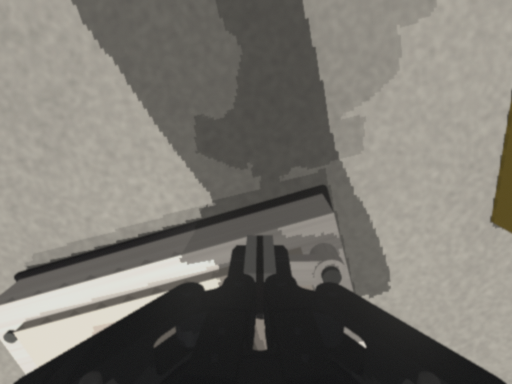

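>>> send_rows(
  increments=[0,-0.12,0.32,-0.09,0,0,255,0,-0.13,0.29,-0.07,0,0,255,0,-0.13,0.29,-0.07,0,0,255,0,-0.07,0.15,-0.035,0,0,255,0,0,0,0,0,0,255],
)

```text
time_s: 18.45
ee_pos: [473.3, 236.7, 97.6]
tcp_rot: [-116.7, 90.0, -113.8]
wrist_force: [-0.3, 0.7, -0.4]
finger_gap: -0.002
```

```bash
python3 - <<'E'
from h import *
path([(*fpose(t,1)[0],98,min(fpose(t,1)[1],95.2)) for t in (0,-2)])
E
```

```text
p [473.3 236.7  97.6] F [-0.3  0.7 -0.4] j6 9.4
-0.04, -0.06, 0.16, -0.039, 0, 0, 255, -0.0, -0.06, 0.14, 0.0, 0, 0, 255
```

>>> send_rows(
  increments=[0,-0.06,0.16,-0.039,0,0,255,0,0,0.1,0,0,0,255,0,0,0,0,0,0,255,0,0,0,0,0,0,255],
)

```text
time_s: 18.85
ee_pos: [475.3, 236.2, 97.4]
tcp_rot: [-155.3, 89.9, -150.1]
wrist_force: [-4.7, -2.0, 2.4]
finger_gap: 0.003
```

>>> send_rows(
  increments=[0,0,0.1,0,0,0,255,0,0,0,0,0,0,255,0,0,0,0,0,0,255],
)

```text
time_s: 19.15
ee_pos: [475.5, 236.3, 97.4]
tcp_rot: [-165.1, 89.8, -159.9]
wrist_force: [-9.5, -3.5, 6.2]
finger_gap: -0.0
```

The near lever is at its stop: the finger stalled within 1 mm of the predicted θ=0 position and the force rose. Backing off, rising and moving to the far lever.

>>> send_rows(
  increments=[0,0,-0.5,0,0,0,255,0,0,-1,0,0,0,255,-1,0,0,0,0,0,255,-2.5,0,0,0,0,0,255,-3.5,0,0,0,0,0,255,-3,0,0,0,0,0,255,-1,0,0,0,0,0,255,0,0,0,0,0,0,255],
)

```text
time_s: 19.95
ee_pos: [463.1, 235.3, 209.7]
tcp_rot: [6.5, 89.8, 11.9]
wrist_force: [0.7, 1.0, 0.2]
finger_gap: 0.001
```

```bash
python3 - <<'E'
from h import *
st=robot.state(); p=st['ee_pos']; xy=C+Rm@[77,-138]; n=12
path([(*(p[:2]+(xy-p[:2])*i/n),205,95.2-90*i/n) for i in range(1,n+1)])
im=eyes.get_image('wrist')[:,:,::-1];cv2.imwrite('pics/w14.png',im)
E
```

```text
p [463.1 235.3 209.7] F [0.7 1.  0.2] j6 7.1
0.47, -1.76, 1.22, 0.134, 0, 0, 255, 0.0, -1.57, 1.44, 0.131, 0, 0, 255, 0.0, -1.38, 1.63, 0.131, 0, 0, 255, 0.0, -1.15, 1.8, 0.131, 0, 0, 255, 0.0, -0.9, 1.94, 0.131, 0, 0, 255, 0.0, -0.64, 2.04, 0.13, 0, 0, 255, 0.0, -0.38, 2.1, 0.131, 0, 0, 255, 0.0, -0.09, 2.13, 0.131, 0, 0, 255, 0.0, 0.18, 2.13, 0.131, 0, 0, 255, 0.0, 0.46, 2.09, 0.131, 0, 0, 255, 0.0, 0.73, 2.01, 0.131, 0, 0, 255, 0.0, 0.98, 1.89, 0.131, 0, 0, 255
```

View pics/w14.png

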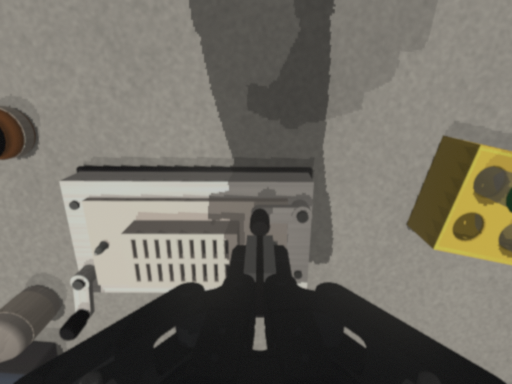

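The near lever is closed, with its pivot at (302,216), knob at (260,218) and bar parallel to the manifold edge. The far lever is still out, with its knob at (74,322).

>>> send_rows(
  increments=[0.4,-1.76,1.22,0.134,0,0,255,0,-1.57,1.44,0.131,0,0,255,0,-1.38,1.63,0.131,0,0,255,0,-1.15,1.8,0.131,0,0,255,0,-0.9,1.94,0.131,0,0,255,0,-0.64,2.04,0.13,0,0,255,0,-0.38,2.1,0.131,0,0,255,0,-0.09,2.13,0.131,0,0,255,0,0.18,2.13,0.131,0,0,255,0,0.46,2.09,0.131,0,0,255,0,0.73,2.01,0.131,0,0,255,0,0.98,1.89,0.131,0,0,255],
)

```text
time_s: 21.2
ee_pos: [627.1, 38.6, 201.4]
tcp_rot: [-102.5, 89.8, 172.4]
wrist_force: [1.0, 0.1, -0.7]
finger_gap: 0.003
```

>>> send_rows(
  increments=[0,0,0,0,0,0,255,0,0,0,0,0,0,255],
)

```text
time_s: 21.4
ee_pos: [626.6, 39.2, 201.8]
tcp_rot: [-105.5, 89.8, 169.7]
wrist_force: [-0.5, -0.5, -0.1]
finger_gap: -0.001
```

```bash
python3 - <<'E'
from h import *
im=eyes.get_image('wrist')[:,:,::-1];cv2.imwrite('pics/w15.png',im)
xy=C+Rm@[77,-138]
path([(*xy,205,5.2),(*xy,98,5.2)])
E
```

```text
p [626.5  39.6 202.3] F [-0.8  0.6  0.4] j6 76.4
-0.27, 0.18, 0.05, 0.002, 0, 0, 255, 10.7, 0.0, -0.0, 0.0, 0, 0, 255
```

View pics/w15.png

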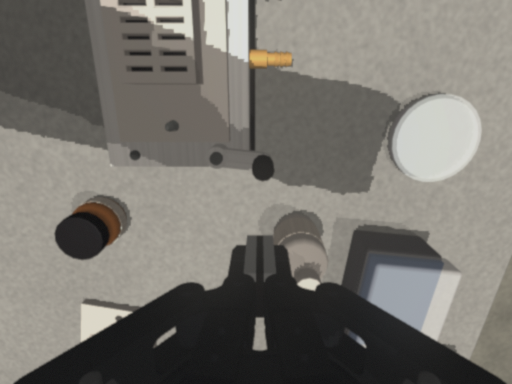

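```bash
python3 - <<'E'
from h import *
c=cam('wrist',robot.state())
w=px2w(c,[[262,167.5]],100)[0,:2]; print('knob',w,(w-C)@Rm)
print('bottle near base edge',px2w(c,[[296,212]],0),px2w(c,[[309,285]],110))
E
```

```text
knob [625.76185054  64.02071693] [  76.61854712 -113.18926156]
bottle near base edge [[673.30123463 -10.4157327    0.        ]] [[674.6668443  -31.25251075 110.        ]]
```

>>> send_rows(
  increments=[0,0.18,0.1,0,0,0,255,1,0,0,0,0,0,255,2.5,0,0,0,0,0,255,3,0,0,0,0,0,255,2.5,0,0,0,0,0,255,1,0,0,0,0,0,255,0.4,0,0,0,0,0,255,0,0,0,0,0,0,255,0,0,0,0,0,0,255],
)

```text
time_s: 22.35
ee_pos: [630.1, 38.3, 101.1]
tcp_rot: [72.4, 89.9, -12.4]
wrist_force: [0.1, 0.1, -0.0]
finger_gap: 0.001
```

```bash
python3 - <<'E'
from h import *
path([(*fpose(t,-1)[0],98,fpose(t,-1)[1]) for t in (92,87,82,77,72)])
E
```

```text
p [630.1  38.3 101.1] F [ 0.1  0.1 -0. ] j6 76.4
0.31, -0.13, -0.58, 0.035, 0, 0, 255, -0.0, 0.16, -0.36, -0.087, 0, 0, 255, -0.0, 0.16, -0.36, -0.087, 0, 0, 255, -0.0, 0.16, -0.35, -0.087, 0, 0, 255, -0.0, 0.16, -0.36, -0.088, 0, 0, 255
```

>>> send_rows(
  increments=[0.15,-0.06,-0.3,0.017,0,0,255,0.15,-0.07,-0.28,0.018,0,0,255,0,0.16,-0.36,-0.087,0,0,255,0,0.16,-0.36,-0.087,0,0,255,0,0.16,-0.36,-0.087,0,0,255,0,0.16,-0.36,-0.087,0,0,255,0,0.16,-0.36,-0.087,0,0,255,0,0.16,-0.36,-0.087,0,0,255,0,0,0,0,0,0,255],
)

```text
time_s: 23.25
ee_pos: [631.1, 67.6, 97.0]
tcp_rot: [45.3, 90.0, -11.5]
wrist_force: [0.1, 0.5, 0.3]
finger_gap: 0.002
```

```bash
python3 - <<'E'
from h import *
path([(*fpose(t,-1)[0],98,fpose(t,-1)[1]) for t in (57,52)])
im=eyes.get_image('wrist')[:,:,::-1];cv2.imwrite('pics/w16.png',im)
E
```

```text
p [631.1  67.6  97. ] F [0.1 0.5 0.3] j6 51.2
-0.1, 0.16, -0.26, -0.088, 0, 0, 255, -0.0, 0.16, -0.36, -0.087, 0, 0, 255
```

View pics/w16.png

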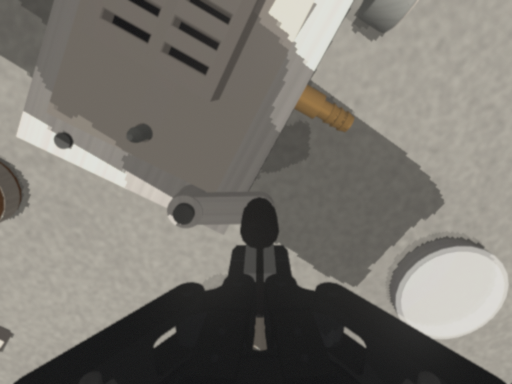

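The far lever is turning, with its knob at (260,222) centred on the fingers.

>>> send_rows(
  increments=[-0.1,0.16,-0.3,-0.087,0,0,255,0,0.16,-0.36,-0.087,0,0,255,0,0.16,-0.36,-0.087,0,0,255,0,0.16,-0.36,-0.087,0,0,255,0,0.16,-0.36,-0.087,0,0,255,0,0.16,-0.36,-0.087,0,0,255,0,0.16,-0.36,-0.087,0,0,255,0,0.16,-0.36,-0.087,0,0,255,0,0.16,-0.36,-0.087,0,0,255,0,0.16,-0.36,-0.087,0,0,255,0,0,0,0,0,0,255],
)

```text
time_s: 24.4
ee_pos: [611.0, 99.3, 97.6]
tcp_rot: [136.6, 90.0, 129.5]
wrist_force: [-0.6, -0.3, 0.8]
finger_gap: -0.002
```

```bash
python3 - <<'E'
from h import *
path([(*fpose(t,-1)[0],98,fpose(t,-1)[1]) for t in (8,4,2,0)])
E
```

```text
p [611.   99.3  97.6] F [-0.6 -0.3  0.8] j6 4.2
-0.04, 0.11, -0.2, -0.075, 0, 0, 255, 0.0, 0.13, -0.29, -0.07, 0, 0, 255, 0.0, 0.07, -0.14, -0.035, 0, 0, 255, 0.0, 0.07, -0.14, -0.035, 0, 0, 255
```

>>> send_rows(
  increments=[0,0.11,-0.2,-0.075,0,0,255,0,0.13,-0.29,-0.07,0,0,255,0,0.07,-0.14,-0.035,0,0,255,0,0.07,-0.14,-0.035,0,0,255,0,0,0,0,0,0,255,0,0,0,0,0,0,255],
)

```text
time_s: 25.0
ee_pos: [603.8, 103.3, 97.6]
tcp_rot: [49.5, 90.0, 54.6]
wrist_force: [-0.2, 0.3, -0.3]
finger_gap: -0.002
```

>>> send_rows(
  increments=[0,0,-0.1,0,0,0,255,0,0,0,0,0,0,255,0,0,0,0,0,0,255],
)

```text
time_s: 25.3
ee_pos: [603.2, 103.2, 97.7]
tcp_rot: [7.1, 89.9, 12.3]
wrist_force: [4.8, 2.1, -0.9]
finger_gap: -0.002
```

>>> send_rows(
  increments=[0,0,-0.1,0,0,0,255,0,0,0,0,0,0,255,0,0,0,0,0,0,255],
)

```text
time_s: 25.6
ee_pos: [603.0, 103.2, 97.8]
tcp_rot: [4.6, 89.8, 9.9]
wrist_force: [8.7, 2.0, -3.3]
finger_gap: 0.0
```

>>> send_rows(
  increments=[0,0,0.5,0,0,0,255,0,0,1,0,0,0,255,-1,0,0,0,0,0,255,-2.5,0,0,0,0,0,255,-3.5,0,0,0,0,0,255,-4,0,0,0,0,0,255,-4,0,0,0,0,0,255,-2,0,-1,0,0,0,255,0,0,-4,0,0,0,255,0,0,-4,0,0,0,255,0,0,-3,0,0,0,255,0,0,0,0,0,0,255],
)

```text
time_s: 26.8
ee_pos: [493.9, 93.5, 268.7]
tcp_rot: [-147.9, 90.0, -142.6]
wrist_force: [-0.0, -1.0, -0.0]
finger_gap: -0.002
```

>>> send_rows(
  increments=[0,0,-4,0,0,0,255,0,0,-4,0,0,0,255,0,0,-2,0,0,0,255,0,0,0,0,0,0,255,0,0,0,0,0,0,255],
)

```text
time_s: 27.3
ee_pos: [398.0, 84.1, 268.3]
tcp_rot: [-19.4, 89.9, -14.2]
wrist_force: [-0.3, 0.4, -0.6]
finger_gap: 0.001
```

```bash
python3 - <<'E'
from h import *
s=robot.state(); print(s['ee_pos'],s['wrist_force'],s['time_s'])
im=eyes.get_image('wrist')[:,:,::-1];cv2.imwrite('pics/w17.png',im)
im=eyes.get_image('side')[:,:,::-1];cv2.imwrite('pics/s17.png',cv2.resize(im[130:260,190:310],None,fx=4.5,fy=4.5,interpolation=cv2.INTER_CUBIC))
im=eyes.get_image('top')[:,:,::-1];cv2.imwrite('pics/t17.png',cv2.resize(im[130:230,190:390],None,fx=4,fy=4,interpolation=cv2.INTER_CUBIC))
E
```

```text
[397.96900192  84.05886959 268.26606903] [-0.31319885  0.35408224 -0.61549865] 27.3
```

View pics/w17.png

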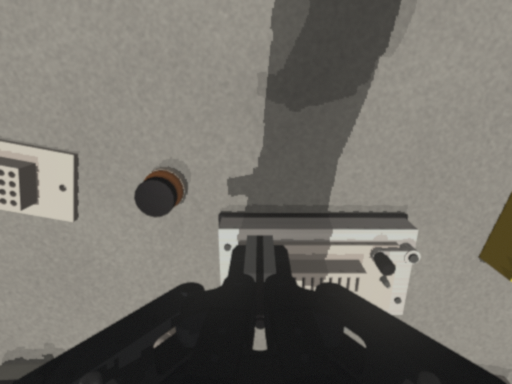

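View pics/s17.png

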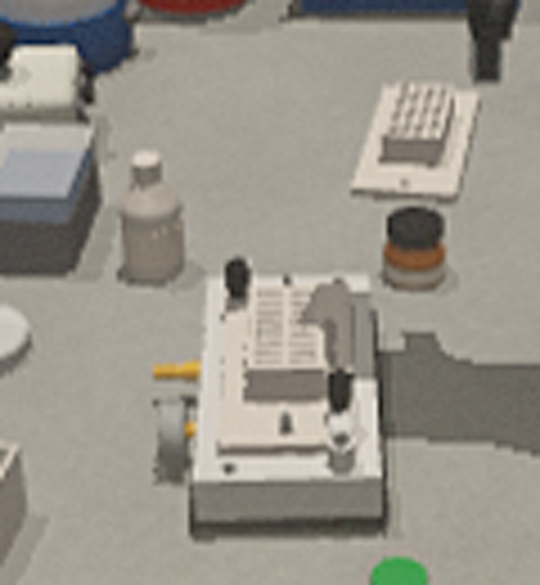

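View pics/t17.png

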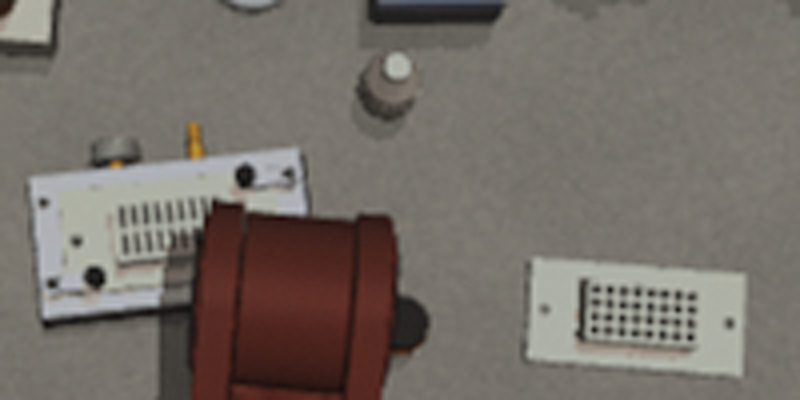

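```bash
python3 - <<'E'
from h import *
c=cam('top')
for s in (1,-1):
  for th in (0,5):
    t=np.radians(th); k=s*(np.array([-38,112])+40*np.array([-np.sin(t),-np.cos(t)]))
    print(s,th,(w2px(c,[*(C+Rm@k),100])-[190,130])*4,(w2px(c,[*(C+Rm@(s*np.array([-38,112]))),71])-[190,130])*4)
c=cam('wrist',robot.state())
for th in (0,5):
    t=np.radians(th); k=(np.array([-38,112])+40*np.array([-np.sin(t),-np.cos(t)]))
    print(th,w2px(c,[*(C+Rm@k),100]),w2px(c,[*(C+Rm@np.array([-38,112])),71]))
E
```

```text
1 0 [[ 92.34889126 271.76645892]] [[ 50.54654471 281.07290182]]
1 5 [[ 92.59195053 275.67633345]] [[ 50.54654471 281.07290182]]
-1 0 [[244.25250715 169.08742876]] [[287.85928756 170.00760812]]
-1 5 [[243.96459656 165.24381402]] [[287.85928756 170.00760812]]
0 [[388.90276173 271.04539491]] [[412.26238389 257.44473703]]
5 [[389.46532501 268.33700663]] [[412.26238389 257.44473703]]
```

Both levers match the predicted closed position to within about 2°, the plate is seated, and the robot is clear of everything. Handing in.

```bash
python3 -c "
from cell import robot
print(robot.close_job(), robot.state()['time_s'])"
```

```text
the job is handed in; nothing more can be done
the job is handed in; nothing more can be done
```

The slot plate is seated on the manifold over both pins, both hold-down levers are swung in to their stops, and the job is handed in. The robot's clock stood at about 27.5 s when I handed in.

- **Plate:** I lowered it in small steps with no sideways force on the way down. It touched at the height expected for a flush seat. The load there reached about 9 N, and I let go after easing off. The left pin was centred in its hole in the wrist view. I could not see into the right hole from that camera, so that pin rests on the contact height and the final side and top views.
- **Levers:** At each stop the gripper stalled within about 1 mm of the predicted closed position and the push force rose to about 10 N. The final top view has both levers closed to within about 2°, which is as fine as I could measure there.
- **Rest of the bench:** In the final views the round-well plate, bottle and jar look unmoved. The robot was well clear of everything, with wrist force near zero.

No check failed or disagreed. The judge's verdict is not reported, so I have no confirmation beyond these checks.

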